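Put the loupe away in its push-latch case

ROBOT

A 7-joint arm with a two-finger parallel gripper is mounted at the origin on a cart in front of the work surface, level with it; the furniture and walls round the work are solid. World frame = base frame: x ahead of the robot, y to its left, z up, the work surface at z = 0. Lengths are in m, angles in rad, forces in N, time in s.
With the tool pointing down it reaches from about 0.35 to 0.9 m from the base axis. Payload 19.9 kg.
Tool frame: the origin (TCP) lies midway between the tips of the shut fingers; the grasp point (between the pads) lies 19 mm behind it; z points along the fingers, y is the line along which they close (so a half turn about z gives the same grasp; the last joint's range is limited). The gripper opens to 94 mm and grips with 3 to 60 N. Pads are 16 mm wide; open, the fingers measure 119 mm over their backs; the gripper's body (75 mm by 177 mm) begins 78 mm behind the grasp point.
Start: joints at [-1.377, 0.417, -0.01, 1.614, 0.005, 1.111, -0.053], TCP at [0.145, 0.608, 0.205] pointing down, gripper open.
Joint ranges: [-2.81, 2.81], [-0.39, 2.02], [-1.27, 1.25], [0.06, 2.57], [-1.19, 4.33], [0.19, 2], [-2.82, 2.82]. Speed limits (rad/s): [1.89, 1.89, 2.39, 2.39, 3.01, 3.01, 3.01].

INTERFACE

Orientations are given as a rotation vector (axis times angle).
In Python, from bench import ctrl, eyes, ticket, boxes_of, cut_out gives the robot as it stands. Calls block until the motion is done:
- ctrl.goto(position, orientation): joint-space move of the TCP to a pose.
- ctrl.line_to(position, ori=None, velocity=0.15): straight line of the TCP; ori=None keeps the orientation; velocity is the mean speed in m/s.
- ctrl.set_joints(angles): joint-space move.
- ctrl.let_go() and ctrl.close_gripper(force=None): open the fingers fully, or close them until they stop; force is the grip in N (None keeps the last).
- ctrl.dwell(seconds).
- ctrl.ik(position, orientation): joint angles nearest the present ones, or None.
- eyes.grab_frame(name): name is "scene" or "top"; returns a dict with "pixels" (400x640x3 uint8, red, green, blue), "fovy" (degrees; the focal length in pixels is half the picture's height over the tangent of half this angle, whatever the lens; pixels are square), "cx", "cy" (the principal point, pixels), "distortion" ([k1, k2, p1, p2, k3] as OpenCV has them; the pictures are not rectified), "camera_from_world" (4x4, takes a point from world to camera coordinates). Camera axes: x right, y down, z forward; pixel columns grow to the right and rows downward; lengths in m; the calibration is good to about 2 mm. A picture is of the moment at which its call begins. There is no depth.
A pose or a line that the arm cannot do raises ctrl.PlanningError and nothing moves.
- ticket.hand_in(): hands the job in; it is judged then, once.
Trained networks look in the newest picture that a camera, given by its name, has taken for a name from the list of things; names that differ only in an ending like _2 or _b are one class to them, and where a whole thing is asked for, a point or a joint stands for the part that bears it (a point fixed in the world has none). Each returns a list of dicts, best first, with "conf" (0 to 1); they miss things now and then, are a little off and sometimes report something else, mostly with a low value. They report only what shows in the picture. A call takes as long as a camera call. They do not tell look-alikes from the thing itself.
- boxes_of(camera, label): "centre" ([row, column] in pixels, amid what is visible of it).
- cut_out(camera, label): "pixels" (400x640 bool, what is visible of it) and "centre" ([row, column] in pixels, amid what is visible of it).
Readings, each from a call of its own:
- ctrl.current_clock(): time.
- ctrl.current_joints(): joint angles.
- ctrl.current_dq(): joint speeds.
- ctrl.current_joint_torque(): joint torques, N m.
- ctrl.current_position(): TCP position.
- ctrl.current_ee_rot(): TCP orientation.
- ctrl.current_contact_force(): force on the tool from outside, world axes, zero at the start.
- ctrl.current_ft_torque(): the same for the moment, N m.
- ctrl.current_finger_gap(): finger opening in m.
- ctrl.current_grip_force(): force on a finger pad.
Only numpy, scipy, OpenCV 4.12 (cv2) and the standard library are available. Lean on these libraries where they do the work, as an engineer would, in place of code of your own. Each camera call takes 0.05 s, during which the arm holds its last target. There are 200 camera calls.

TASK

Put the black eye loupe away in its blue case: press gently on the rubber pad at the front of the lid so that the push latch lets go and the lid springs open, stand the loupe upright in the rubber frame inside, then bring the lid down and press it once more until it latches and stays shut. Never lean hard on the case or its lid (12 N breaks the latch; half of that is plenty), and leave the tape, oiler, pin vise and clock movement where they are.

Things in the scene. Friction and masses are not known exactly. Their poses are not given: they have to be found in the camera images.
- case: blue steel case fixed to the worktop, 130 (x, depth) x 150 (y, width) x 55 mm high, walls and floor 4 mm; origin at the centre of its underside, its own -x is the front, z up. The aluminium lid, hinged along the back, has its top about 82 mm above the worktop when latched and overhangs the front by 6 mm, with a 23 mm rim turned down. More than 12 N from the robot on case or lid counts as damage.
- case_seat (a point): centre of the case floor within the rubber frame, 4 mm above the worktop, 15 mm behind the case's centre; the frame is 6 mm high and its clear opening is 50 x 50 mm, square with the case.
- case_lid (a joint): lid angle, rad: 0 to 0.035 when shut and latched, 2.0 when fully open (leaning back past upright), negative while pressed below its latched rest. A spring always drives it open (about 3 N at the pad when shut, less when open), so it stays shut only if latched; once released and left free it swings fully open in 1 to 3 s.
- lid_hinge (a point): middle of the lid's hinge line (along the case's y), 77 mm above the worktop, 68.5 mm behind the case's centre. The lid reaches 139 mm from it to the front and 80 mm to either side; the plate is 5 mm thick, its outer face 5 mm off the hinge line. A stalk 45 mm long hangs from its underside over the latch.
- lid_pad (a point): top centre of the black rubber pad, 26 mm across, 2 mm high, on the lid's outer face, 118 mm from the hinge line, in the middle of the width; moves with the lid. Pressing place.
- watch_loupe: black eye loupe, a waisted cup 35 mm across and 31 mm high, 40 g, standing upright on the worktop; origin at the centre of its underside, z up. It can be gripped by its sides anywhere.
- tape: roll of masking tape, 52 mm across, 19 mm high; bystander, origin under its centre.
- oiler: small oil bottle 29 mm across, 86 mm high; bystander, origin under its centre.
- movement: brass clock movement, 50 x 62 x 54 mm; bystander, origin under its centre.
- vise_pin: steel pin vise, 110 x 11 x 11 mm, lying; bystander, origin under its centre.
- latch (a point): middle of the push-push latch, in a black shell 37 mm wide that fills the 34 mm behind the middle of the front wall up to the rim. Each full press of the lid to its stop changes its state: latched to free, free to latched; half presses change nothing. The stop lies a distance that differs each time (at most 26 mm at the pad) below the latched rest and is felt as force rising steeply past 5 N; 7 N is ample.
Things that resemble listed ones, but are neither listed nor needed, are in the scene too. Of the things that look like the watch_loupe, take the one that is farthest from the robot's base at the start.

How it is judged:
On the way, in this order (a step that is already met when the one before it is completed fails the run):
1. the lid has been released and stands open (value of joint case_lid above 1.6 rad), for 0.2 s.
2. the loupe stands upright in the rubber frame, let go, with the lid open (horizontal distance between watch_loupe and case_seat below 0.013 m and z of watch_loupe in the frame of case below 0.008 m and angle between watch_loupe's own z axis and vertical below 0.12 rad and contact force between the fingers and watch_loupe below 0.05 N and value of joint case_lid above 1.2 rad), for 0.2 s.
At the end, for the whole second after the job is handed in: the lid is latched shut by itself (angle under 0.06 rad and still), and the loupe stands upright (within 0.12 rad) on the case floor inside the rubber frame (within 13 mm of its centre) (value of joint case_lid below 0.06 rad and velocity of joint case_lid below 0.05 rad/s and horizontal distance between watch_loupe and case_seat below 0.013 m and z of watch_loupe in the frame of case below 0.008 m and angle between watch_loupe's own z axis and vertical below 0.12 rad); the robot touches nothing.
It fails at once if the robot loads the case or its lid with more than 12 N (contact force between any of the fingers, the arm and case above 12 N).
It fails at once if a bystander is moved more than 20 mm (distance of any of tape, oiler, movement, vise_pin from where it was at the start of the episode above 0.02 m).
It also fails if it takes over 72 s, if anything falls off the work surface, if the arm or the gripper's body presses on something with over 40 N, if the wrist force passes 120 N, or if a joint passes its speed limit or range.

## Working session

There is one attempt and no reset: what is moved stays moved. The work goes in short steps, each a Python script; the robot and the scene stay as the last script left them, time stands still between calls to the robot, and variables do not carry over. Pictures are saved under pics/ and viewed, at most 10 in all, crops included, and the job is handed in when it is done.

```bash
mkdir -p pics; ls; cat > h.py <<'E'
import numpy as np, cv2
from bench import ctrl, eyes, ticket, boxes_of, cut_out
def grab(n, save=None):
    f=eyes.grab_frame(n)
    if save: cv2.imwrite('pics/'+save, f['pixels'][:,:,::-1])
    return f
def cam(f):
    h=f['pixels'].shape[0]; fl=h/2/np.tan(np.radians(f['fovy'])/2)
    return np.array([[fl,0,f['cx']],[0,fl,f['cy']],[0,0,1]]), np.array(f['distortion'],float), np.array(f['camera_from_world'])
def ray(f,rc):
    K,d,T=cam(f); u=cv2.undistortPoints(np.array([[[rc[1],rc[0]]]],float),K,d)[0,0]
    R=T[:3,:3]; return -R.T@T[:3,3], R.T@np.array([u[0],u[1],1.])
def at_z(f,rc,z):
    o,v=ray(f,rc); return o+v*(z-o[2])/v[2]
def proj(f,p):
    K,d,T=cam(f); return cv2.projectPoints(np.array(p,float).reshape(-1,1,3),cv2.Rodrigues(T[:3,:3])[0],T[:3,3],K,d)[0][:,0]
E
python3 - <<'E'
from h import *
np.set_printoptions(precision=3,suppress=True)
Z=dict(watch_loupe=.016,case=.05,case_lid=.08,lid_pad=.084,tape=.01,oiler=.043,movement=.027,vise_pin=.005)
for n in ('top','scene'):
    f=grab(n,n+'0.png'); o,_=ray(f,(200,320)); print(n,o)
    for l,z in Z.items():
        for b in boxes_of(n,l): print(l,round(b['conf'],2),np.round(b['centre']),at_z(f,b['centre'],z))
print(ctrl.current_ee_rot(), ctrl.current_clock())
E
```

```text
pics
top [0.456 0.046 1.166]
watch_loupe 0.59 [228. 250.] [0.484 0.223 0.016]
watch_loupe 0.41 [258. 292.] [0.392 0.093 0.016]
case 0.79 [206. 326.] [ 0.551 -0.01   0.05 ]
case_lid 0.92 [206. 322.] [0.547 0.001 0.08 ]
lid_pad 0.74 [206. 326.] [ 0.547 -0.011  0.084]
lid_pad 0.73 [134. 364.] [ 0.765 -0.125  0.084]
lid_pad 0.66 [231. 250.] [0.474 0.21  0.084]
tape 0.45 [235. 421.] [ 0.463 -0.309  0.01 ]
movement 0.77 [133. 364.] [ 0.782 -0.134  0.027]
vise_pin 0.23 [208. 323.] [ 0.549 -0.003  0.005]
scene [-0.263  0.513  0.775]
watch_loupe 0.81 [258. 274.] [0.474 0.213 0.016]
watch_loupe 0.71 [250. 377.] [0.375 0.001 0.016]
watch_loupe 0.64 [274. 345.] [0.349 0.105 0.016]
watch_loupe 0.51 [253. 337.] [0.414 0.083 0.016]
case 0.57 [200. 337.] [0.542 0.005 0.05 ]
case_lid 0.8 [191. 335.] [0.543 0.009 0.08 ]
lid_pad 0.77 [193. 336.] [0.529 0.015 0.084]
tape 0.82 [194. 451.] [ 0.454 -0.297  0.01 ]
oiler 0.62 [286. 217.] [0.433 0.359 0.043]
movement 0.7 [153. 336.] [ 0.761 -0.128  0.027]
vise_pin 0.6 [172. 414.] [ 0.59  -0.282  0.005]
[ 0.368  3.12  -0.   ] 0.9
```

View pics/top0.png

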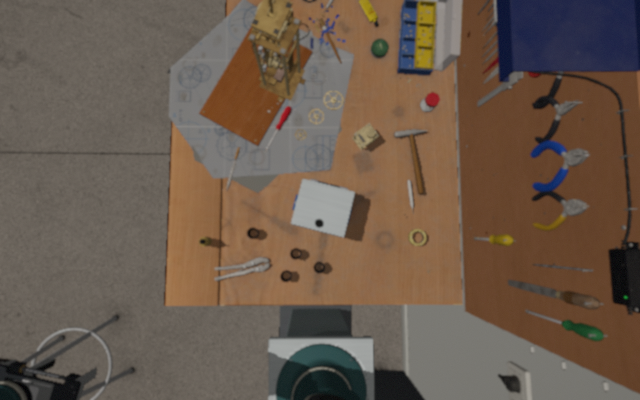

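View pics/scene0.png

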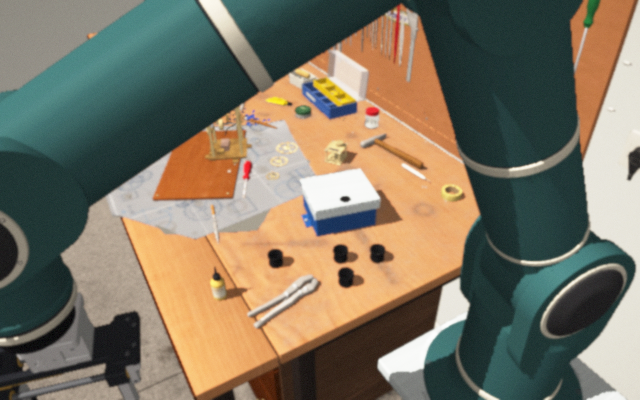

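The top view shows the white lid, with corners at about (180,303), (188,355), (237,345), (221,291) and the pad at (223,319). There are four loupes, at (233,257), (254,299), (268,320) and (276,289). The one at (233,257) is farthest from the base. The tape is at (238,418), the oiler at (241,207) and the clock movement at (136,367). The scene view agrees with this.

```bash
cat > m.py <<'E'
from h import *
from scipy.optimize import least_squares
np.set_printoptions(precision=4,suppress=True)
def pts(x,y,a,P):
    c,s=np.cos(a),np.sin(a); P=np.array(P,float); return np.c_[x+c*P[:,0]-s*P[:,1], y+s*P[:,0]+c*P[:,1], P[:,2]]
obs=[]
C=[(-70.5,80,82),(-70.5,-80,82),(68.5,-80,82),(68.5,80,82)]
for n in ('top','scene'):
    f=grab(n); m=cut_out(n,'case_lid')[0]['pixels']; px=f['pixels'].astype(int)
    ys,xs=np.nonzero(m); print(n,m.sum(),ys.min(),ys.max(),xs.min(),xs.max())
    obs.append((f,m))
    cv2.imwrite(f'pics/c_{n}.png',cv2.resize(f['pixels'][140:300,180:440,::-1],None,fx=3,fy=3,interpolation=cv2.INTER_CUBIC))
    for l in ('watch_loupe','lid_pad','oiler','tape'):
        for b in cut_out(n,l):
            print(l,round(b['conf'],2),np.round(b['centre'],1),at_z(f,b['centre'],{'watch_loupe':.0155,'lid_pad':.084,'oiler':.04,'tape':.01}[l]),b['pixels'].sum())
    # dark pad blob inside lid mask
    box=np.zeros((400,640),bool); box[(slice(205,240) if n=='top' else slice(190,207)), (slice(305,335) if n=='top' else slice(333,358))]=1
    w=np.clip(130-px.mean(2),0,None)*box; r,c=np.mgrid[:400,:640]
    pc=((w*r).sum()/w.sum(),(w*c).sum()/w.sum()); print('pad',pc,at_z(f,pc,.084))
    obs[-1]+=(pc,)
import pickle; pickle.dump(obs,open('obs.pkl','wb'))
E
python3 m.py
python3 - <<'E'
import cv2,numpy as np
a=cv2.imread('pics/c_top.png');b=cv2.imread('pics/c_scene.png')
cv2.imwrite('pics/both.png',cv2.resize(np.vstack([a[60:330,200:600],b[60:330,250:650]]),None,fx=1.1,fy=1.1))
E
```

```text
top 2617 179 236 291 354
watch_loupe 0.61 [274.7 283.4] [0.3417 0.1177 0.0155] 24
watch_loupe 0.41 [230.2 251. ] [0.4771 0.2187 0.0155] 78
lid_pad 0.9 [205.7 325.9] [ 0.5479 -0.0091  0.084 ] 2598
oiler 0.61 [239.7 203.2] [0.4482 0.3569 0.04  ] 96
oiler 0.39 [133.2 364.6] [ 0.7787 -0.1323  0.04  ] 407
tape 0.63 [236.2 420.2] [ 0.4595 -0.3076  0.01  ] 153
pad (np.float64(230.30983714712312), np.float64(318.3958123545956)) [0.4758 0.0129 0.084 ]Traceback (most recent call last):
  File "m.py", line 9, in <module>
    f=grab(n); m=cut_out(n,'case_lid')[0]['pixels']; px=f['pixels'].astype(int)
                 ~~~~~~~~~~~~~~~~~~~~~^^^
IndexError: list index out of range
[ WARN:0@0.040] global loadsave.cpp:275 findDecoder imread_('pics/c_scene.png'): can't open/read file: check file path/integrity
Traceback (most recent call last):
TypeError: 'NoneType' object is not subscriptable
```

```bash
cat > m.py <<'E'
from h import *
from scipy.optimize import least_squares
np.set_printoptions(precision=4,suppress=True)
def comp(mask,seed):
    n,lab,st,ce=cv2.connectedComponentsWithStats(mask.astype(np.uint8),connectivity=4)
    r0,c0=seed; sub=lab[r0-4:r0+5,c0-4:c0+5]; sub=sub[sub>0]; k=np.bincount(sub).argmax(); return lab==k,st[k],ce[k]
seeds={'top':dict(lid=(200,325),pad=(223,319),loupe=(233,257)),'scene':dict(lid=(190,325),pad=(199,345),loupe=(259,276))}
for n in ('top','scene'):
    f=grab(n); px=cv2.medianBlur(f['pixels'],3).astype(int)
    br=px.min(2)>(130); 
    m,st,ce=comp(br,seeds[n]['lid']); cn=max(cv2.findContours(m.astype(np.uint8),cv2.RETR_EXTERNAL,cv2.CHAIN_APPROX_NONE)[0],key=cv2.contourArea)
    print(n,'lid',st,'rect',cv2.minAreaRect(cn))
    h=cv2.convexHull(cn); q=cv2.approxPolyDP(h,5,True)[:,0]; print([ (tuple(p),at_z(f,(p[1],p[0]),.082)[:2]) for p in q])
    for k,z in (('pad',.083),('loupe',.0155)):
        m,st,ce=comp(px.max(2)<(90 if k=='loupe' else 110),seeds[n][k]); print(k,st,ce[::-1],at_z(f,ce[::-1],z))
    r=slice(165,255) if n=='top' else slice(160,285); c=slice(235,375) if n=='top' else slice(255,395)
    cv2.imwrite(f'pics/c_{n}.png',cv2.resize(f['pixels'][r,c,::-1],None,fx=4 ,fy=4))
E
python3 m.py
```

```text
top lid [ 291  179   63   58 2467] rect ((322.6029052734375, 206.91366577148438), (54.47340774536133, 47.320648193359375), 14.470295906066895)
[((np.int32(303), np.int32(179)), array([0.627 , 0.0585])), ((np.int32(353), np.int32(192)), array([ 0.5889, -0.0894])), ((np.int32(342), np.int32(236)), array([ 0.4594, -0.0561])), ((np.int32(291), np.int32(222)), array([0.4999, 0.0929]))]
pad [315 219   8   8  49] [222.8163 318.8163] [0.4977 0.0117 0.083 ]
loupe [247 228  19  11 162] [233.4877 255.7469] [0.467  0.204  0.0155]
scene lid [   62   118   318   272 21496] rect ((208.01739501953125, 228.02096557617188), (181.92977905273438, 312.4708251953125), 50.365631103515625)
[((np.int32(362), np.int32(169)), array([ 0.5856, -0.0984])), ((np.int32(379), np.int32(196)), array([ 0.469 , -0.0674])), ((np.int32(376), np.int32(207)), array([ 0.4383, -0.0366])), ((np.int32(178), np.int32(371)), array([0.2528, 0.4897])), ((np.int32(136), np.int32(386)), array([0.26  , 0.5568])), ((np.int32(89), np.int32(317)), array([0.4446, 0.5978])), ((np.int32(62), np.int32(256)), array([0.6438, 0.6196])), ((np.int32(92), np.int32(206)), array([0.7908, 0.533 ])), ((np.int32(167), np.int32(154)), array([0.9262, 0.3113])), ((np.int32(267), np.int32(118)), array([ 0.969 , -0.0115])), ((np.int32(284), np.int32(119)), array([ 0.9354, -0.0525]))]
pad [341 197   8   4  28] [198.5 344.5] [0.5024 0.0084 0.083 ]
loupe [269 250  14  17 205] [258.0976 275.4976] [0.4717 0.2097 0.0155]
```

View pics/c_top.png

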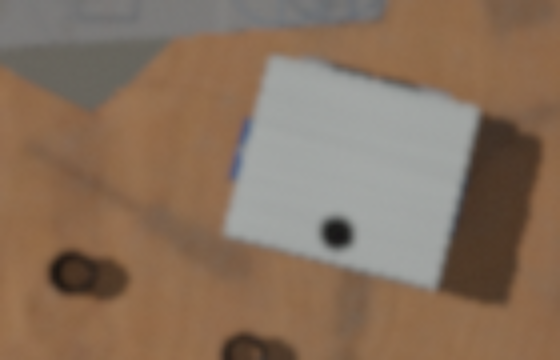

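The lid crop shows the pad at about (223,319) and the loupe ring at about (233,253.7), with its shadow to the right of it. That puts the case near (0.5455, 0.000) with a yaw of about -0.258 rad. Next I check reachability and press.

```bash
cat >> h.py <<'E'
from scipy.spatial.transform import Rotation as Rn
C=np.array([.5455,.0003]); A=-0.258
def w(x,y,z): # case frame (mm) -> world m
    c,s=np.cos(A),np.sin(A); return np.array([C[0]+(c*x-s*y)/1e3, C[1]+(s*x+c*y)/1e3, z/1e3])
def ori(tilt=0.,flip=1):
    zt=np.array([np.sin(tilt)*np.cos(A),np.sin(tilt)*np.sin(A),-np.cos(tilt)]); yt=flip*np.array([-np.sin(A),np.cos(A),0])
    return Rn.from_matrix(np.c_[np.cross(yt,zt),yt,zt]).as_rotvec()
def F(): return np.array(ctrl.current_contact_force())
def press(limit=6.0, maxdown=.035, log=True):
    p=np.array(ctrl.current_position()); z0=p[2]; fz=0; f0=F()[2]; trace=[]
    while z0-p[2]<maxdown:
        p[2]-= .002 if fz<2.5 else (.0012 if fz<4.6 else .0005)
        ctrl.line_to(p,velocity=.03); fz=F()[2]-f0; trace.append((round(p[2]*1e3,1),round(fz,2)))
        if fz>limit: break
    if log: print(trace)
    return fz
E
python3 - <<'E'
from h import *
np.set_printoptions(precision=3,suppress=True)
print(Rn.from_rotvec(ctrl.current_ee_rot()).as_matrix(), ctrl.current_clock(), F())
f=grab('top'); print('loupe top', at_z(f,(232.7,253.5),.02))
for fl in (1,-1):
    for nm,p,t in (('pad',w(-49.5,0,110),0),('loupe',[.47,.21,.012],.14),('seat',w(15,0,16),.14),('seathigh',w(15,0,260),.14),('back',w(165,0,190),0),('backhi',w(165,0,260),0)):
        q=ctrl.ik(p,ori(t,fl)); print(fl,nm,None if q is None else np.array(q))
E
```

```text
[[-0.973  0.233  0.   ]
 [ 0.233  0.973 -0.   ]
 [-0.    -0.    -1.   ]] 1.4 [-0.407  0.523 -0.242]
loupe top [0.469 0.21  0.02 ]
1 pad [-0.591  0.363  0.602  2.029 -0.277  0.828  1.483]
1 loupe [-0.731  0.474  0.221  2.113 -0.     0.467  0.774]
1 seat [-0.413  0.538  0.415  2.032 -0.348  0.5    1.544]
1 seathigh [-0.715  0.208  0.738  1.841 -0.123  1.012  1.374]
1 back [-0.388  0.655  0.642  1.416 -0.401  1.202  1.612]
1 backhi [-0.411  0.612  0.696  1.336 -0.389  1.33   1.599]
-1 pad [-0.937  0.545  1.087  2.037 -0.611  0.927 -1.349]
-1 loupe [-1.371  0.791  1.078  2.131 -0.999  0.712 -1.491]
-1 seat [-0.876  0.833  1.078  2.044 -1.074  0.783 -1.001]
-1 seathigh [-0.98   0.294  1.091  1.847 -0.274  1.031 -1.627]
-1 back [-0.599  0.828  1.08   1.424 -0.734  1.324 -1.309]
-1 backhi [-0.588  0.756  1.081  1.342 -0.658  1.421 -1.364]
```

```bash
python3 - <<'E'
from h import *
o=ori()
ctrl.close_gripper(force=20)
ctrl.goto(w(-49.5,0,180),o); ctrl.line_to(w(-49.5,0,92)); print(ctrl.current_clock(),F())
print(press(6.2), ctrl.current_clock())
p=np.array(ctrl.current_position()); p[2]=.095; ctrl.line_to(p,velocity=.1); print(F())
ctrl.line_to(w(-130,0,200),velocity=.2)
ctrl.let_go()
ctrl.goto(np.array([.40,.235,.2]),ori(.14))
print(ctrl.current_clock())
f=grab('top','top1.png'); g=grab('scene','scene1.png')
v=np.hstack([f['pixels'][140:290,220:390],g['pixels'][120:270,240:410]]); cv2.imwrite('pics/v1.png',cv2.resize(v[:,:,::-1],None,fx=2.3,fy=2.3))
E
```

```text
6.0583 [ 0.82100666 -0.11840649 -0.14507507]
[(np.float64(90.6), np.float64(-0.24)), (np.float64(88.6), np.float64(-0.28)), (np.float64(86.6), np.float64(-0.01)), (np.float64(84.6), np.float64(1.86)), (np.float64(82.6), np.float64(2.07)), (np.float64(80.6), np.float64(3.54)), (np.float64(79.4), np.float64(3.25)), (np.float64(78.2), np.float64(3.54)), (np.float64(77.0), np.float64(3.34)), (np.float64(75.8), np.float64(4.51)), (np.float64(74.6), np.float64(3.22)), (np.float64(73.4), np.float64(3.9)), (np.float64(72.2), np.float64(3.01)), (np.float64(71.0), np.float64(3.89)), (np.float64(69.8), np.float64(4.08)), (np.float64(68.6), np.float64(3.3)), (np.float64(67.4), np.float64(5.29)), (np.float64(66.9), np.float64(9.31))]
9.305560868438757 10.5583
[ 1.51859224 -0.50650514  2.27918884]
14.0833
```

View pics/v1.png

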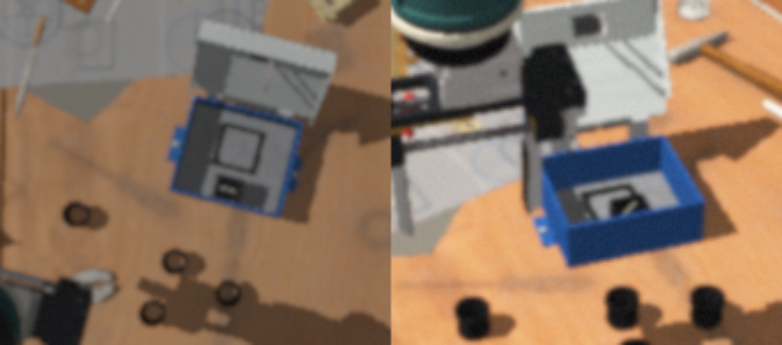

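The lid is fully open. In the top view the rubber frame's centre is at about row 204, column 323.5, and the loupe is still at (233,253.5). I use the rim corners and the frame to refine the case pose.

```bash
python3 - <<'E'
from h import *
np.set_printoptions(precision=4,suppress=True)
f=eyes.grab_frame('top'); px=f['pixels'].astype(int)
print('frame',at_z(f,(204.3,323.5),.010),'exp',w(15,0,10))
hsv=cv2.cvtColor(f['pixels'],cv2.COLOR_RGB2HSV)
m=((hsv[...,0]>100)&(hsv[...,0]<130)&(hsv[...,1]>120)).astype(np.uint8); m[:170]=0;m[250:]=0;m[:,:285]=0;m[:,365:]=0
q=cv2.minAreaRect(cv2.findNonZero(m)); print(q)
for c,z in (((190,98),.055),((303,124),.055),((283,214),.055),((173,188),.055)):
    print(at_z(f,(140+c[1]/2.3,220+c[0]/2.3),z)[:2])
print([w(x,y,55)[:2] for x,y in ((65,75),(65,-75),(-65,-75),(-65,75))])
K=[]
# frame ring: dark pixels inside the case
d=(px.max(2)<75); d[:192]=0; d[216:]=0; d[:,:312]=0; d[:,336:]=0
r,c=np.nonzero(d); print(len(r),r.min(),r.max(),c.min(),c.max(), cv2.minAreaRect(np.c_[c,r].astype(np.float32)))
x=cv2.resize(f['pixels'][170:250,280:370,::-1],None,fx=7,fy=7,interpolation=cv2.INTER_CUBIC)
e=proj(f,[w(15+a,b,10) for a,b in((-25,-25),(-25,25),(25,25),(25,-25))]+[w(a,b,55) for a,b in((-65,-75),(-65,75),(65,75),(65,-75))])
for P in (e[:4],e[4:]): cv2.polylines(x,[np.int32((P+.5-[280,170])*7)],True,(0,255,0),1)
cv2.imwrite('pics/v2.png',x)
E
```

```text
frame [ 0.5585 -0.0053  0.01  ] exp [ 0.56   -0.0035  0.01  ]
((322.1676940917969, 207.21014404296875), (55.28337097167969, 41.767269134521484), 14.534454345703125)
[0.6202 0.0599]
[ 0.5864 -0.0889]
[ 0.4683 -0.0618]
[0.5018 0.0815]
[array([0.6275, 0.0562]), array([ 0.5892, -0.0888]), array([ 0.4635, -0.0556]), array([0.5018, 0.0894])]
145 192 215 312 334 ((321.3192138671875, 203.49615478515625), (24.031387329101562, 18.330509185791016), 15.255120277404785)
```

View pics/v2.png

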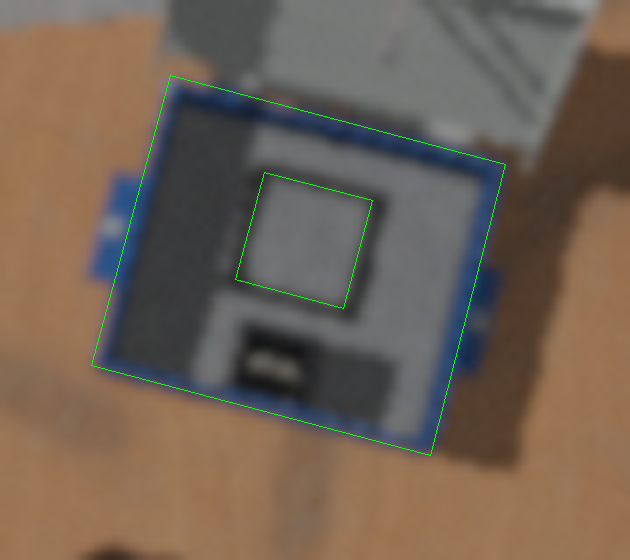

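The overlay fits to within about 1.5 mm, and I shift the case by about -1 mm in y. Next is the pick.

```bash
sed -i 's/C=np.array(\[.5455,.0003\])/C=np.array([.5453,-.0010])/' h.py; python3 - <<'E'
from h import *
o=ori(.14); d=w(1.5,0,0)-w(0,0,0); L=np.array([.470,.210,0])+d
ctrl.goto(L+[0,0,.10],o); ctrl.line_to(L+[0,0,.012],velocity=.12)
ctrl.close_gripper(force=12); print('gap',ctrl.current_finger_gap(),ctrl.current_grip_force(),ctrl.current_clock())
ctrl.line_to(L+[0,0,.16],velocity=.2); print('gap',ctrl.current_finger_gap(),ctrl.current_position())
ctrl.line_to(w(16.5,0,160),velocity=.2)
print(ctrl.current_clock(),ctrl.current_finger_gap())
f=grab('top'); g=grab('scene')
v=np.hstack([f['pixels'][130:280,220:390],g['pixels'][80:230,260:430]]); cv2.imwrite('pics/v3.png',cv2.resize(v[:,:,::-1],None,fx=2.3,fy=2.3))
E
```

```text
gap 0.03376926403143831 12.000034991651773 16.6417
gap 0.033476457245639905 [0.47091087 0.20941191 0.15908426]
18.85 0.033476417965063225
```

View pics/v3.png

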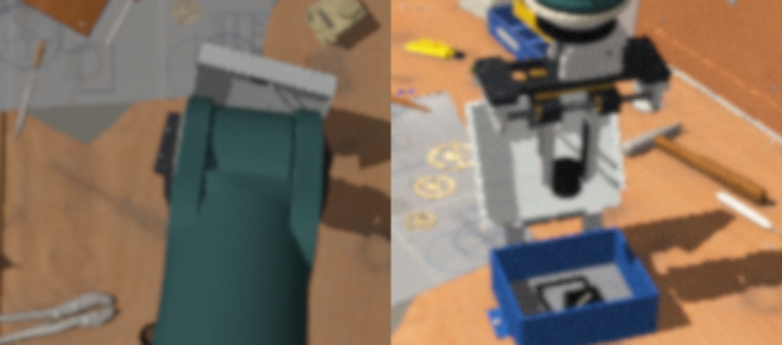

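The right half shows the loupe held upright at (187,567), above the case. Now I lower and release it.

```bash
python3 - <<'E'
from h import *
print(F())
ctrl.line_to(w(16.5,0,30),velocity=.12); print(F())
for z in (24,20,18,17,16,15):
    ctrl.line_to(w(16.5,0,z),velocity=.04); f=F(); print(z,ctrl.current_position(),f)
    if f[2]>4: break
ctrl.let_go(); ctrl.dwell(.1)
ctrl.line_to(w(16.5,0,200),velocity=.2); ctrl.line_to(w(-160,0,200),velocity=.25); print(ctrl.current_clock())
f=grab('top'); g=grab('scene')
for b in boxes_of('top','watch_loupe')+[]: print(b,at_z(f,b['centre'],.02))
print(w(15,0,4), proj(f,[w(15,0,35)]), proj(g,[w(15,0,35)]))
v=np.hstack([f['pixels'][130:280,220:390],g['pixels'][120:270,260:430]]); cv2.imwrite('pics/v4.png',cv2.resize(v[:,:,::-1],None,fx=2.3,fy=2.3))
E
```

```text
[-0.04558287 -0.03495748 -0.17163354]
[-0.03484136  0.04339326 -0.39388526]
24 [ 0.56113956 -0.00518371  0.02388244] [ 0.28541481  0.16871169 -0.33987398]
20 [ 0.56111188 -0.00526334  0.01978006] [-0.03862041  0.85539335  0.08809429]
18 [ 0.56120468 -0.0052187   0.01789426] [ 0.45136113 -0.13528896  0.49962477]
17 [ 0.56123546 -0.00522273  0.01697815] [-0.17344163 -0.76952161 -0.1976528 ]
16 [ 0.56133189 -0.0051903   0.01601568] [-0.38827781  0.12103439 -0.92995797]
15 [ 0.56164742 -0.00520731  0.01540449] [-1.94267434 -0.03590229  8.92923759]
24.8
{'centre': [196.6, 320.9], 'conf': 0.5} [0.5816542  0.00323531 0.02      ]
[ 0.55980353 -0.00482721  0.004     ] [[323.70694057 203.15692575]] [[336.23306376 200.35531393]]
```

View pics/v4.png

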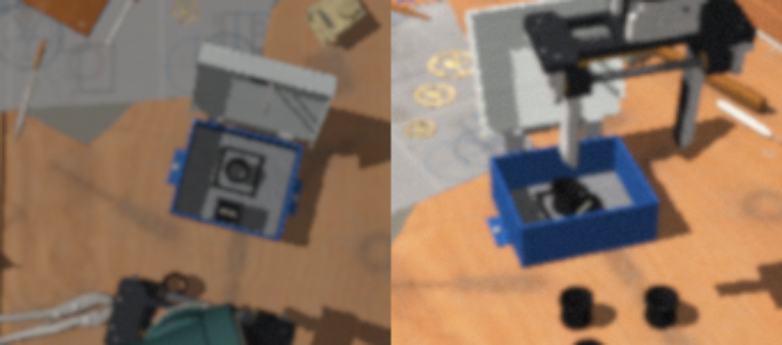

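The loupe stands centred in the frame, at view position (238,170), which matches the projected seat. Next I close the lid from behind.

```bash
cat > close.py <<'E'
from h import *
o=ori()
def wp(th):
    if th>np.pi/2: x=-139*np.cos(th)+5*np.sin(th)+8; z=112
    else:
        r=118-6*max(0,np.sin(th))**8; x=-r*np.cos(th)+5*np.sin(th)+8*np.sin(th); z=r*np.sin(th)+7*np.cos(th)
    return w(68.5+x,0,77+z)
ctrl.close_gripper(force=20)
ctrl.line_to(w(-120,0,320),o,velocity=.3); ctrl.line_to(w(170,0,300),velocity=.3)
ctrl.line_to(w(170,0,189),velocity=.2); f0=np.mean([F() for _ in range(4)],0); print('f0',f0,ctrl.current_clock())
ctrl.line_to(wp(2.06),velocity=.12)
fm=[]
for th in np.arange(1.96,.05,-.1):
    ctrl.line_to(wp(th),velocity=.08); d=F()-f0; fm.append((round(float(th),2),)+tuple(np.round(d[[0,2]],1)))
    if np.linalg.norm(d)>8: print('HIGH',d); break
print(fm,ctrl.current_clock())
np.save('f0.npy',f0)
E
python3 close.py; python3 - <<'E'
from h import *
f=grab('top'); g=grab('scene')
v=np.hstack([f['pixels'][130:280,220:390],g['pixels'][120:270,260:430]]); cv2.imwrite('pics/v5.png',cv2.resize(v[:,:,::-1],None,fx=2.3,fy=2.3))
E
```

```text
f0 [-0.3259749  -0.34169544  0.20559081] 28.775
[(1.96, np.float64(2.0), np.float64(0.7)), (1.86, np.float64(1.1), np.float64(-0.3)), (1.76, np.float64(1.4), np.float64(-1.2)), (1.66, np.float64(2.2), np.float64(-0.5)), (1.56, np.float64(2.1), np.float64(-0.5)), (1.46, np.float64(1.7), np.float64(-0.8)), (1.36, np.float64(2.6), np.float64(0.2)), (1.26, np.float64(2.3), np.float64(-0.6)), (1.16, np.float64(2.1), np.float64(-0.4)), (1.06, np.float64(1.6), np.float64(0.2)), (0.96, np.float64(2.7), np.float64(0.5)), (0.86, np.float64(1.9), np.float64(1.5)), (0.76, np.float64(2.0), np.float64(0.7)), (0.66, np.float64(1.6), np.float64(0.6)), (0.56, np.float64(0.6), np.float64(2.3)), (0.46, np.float64(-0.3), np.float64(1.1)), (0.36, np.float64(0.6), np.float64(2.7)), (0.26, np.float64(0.2), np.float64(2.8)), (0.16, np.float64(-1.0), np.float64(2.5)), (0.06, np.float64(-1.0), np.float64(2.9))] 35.175
```

View pics/v5.png

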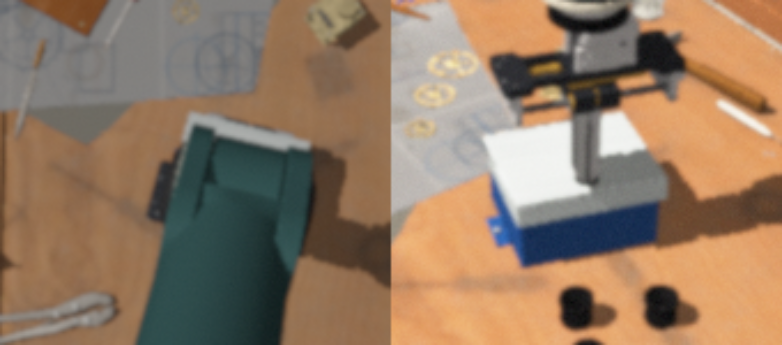

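The lid is nearly shut and the fingertip is on the pad, at right-half position (182,585). Now the fine press.

```bash
cat > pr.py <<'E'
from h import *
f0=np.load('f0.npy')
def fz(n=2): return np.mean([F()[2] for _ in range(n)])-f0[2]
p=np.array(ctrl.current_position()); z0=p[2]; t=[]; v=fz()
while z0-p[2]<.042:
    p[2]-= .0006 if v<4.4 else .00025
    ctrl.line_to(p,velocity=.02); v=fz(); t.append((round(p[2]*1e3,1),round(float(v),1)))
    if v>6.3 or ctrl.current_clock()>60: break
print(t,ctrl.current_clock()); u=[]
while p[2]<.094:
    p[2]+=.002; ctrl.line_to(p,velocity=.05); u.append((round(p[2]*1e3,1),round(float(fz()),1)))
print(u,ctrl.current_clock())
E
python3 pr.py
```

```text
[(np.float64(90.8), 3.1), (np.float64(90.2), 2.8), (np.float64(89.6), 2.9), (np.float64(89.0), 3.0), (np.float64(88.4), 2.0), (np.float64(87.8), 2.5), (np.float64(87.2), 2.3), (np.float64(86.6), 2.5), (np.float64(86.0), 3.3), (np.float64(85.4), 1.6), (np.float64(84.8), 3.2), (np.float64(84.2), 3.2), (np.float64(83.6), 1.4), (np.float64(83.0), 3.4), (np.float64(82.4), 2.8), (np.float64(81.8), 2.5), (np.float64(81.2), 2.9), (np.float64(80.6), 2.8), (np.float64(80.0), 2.6), (np.float64(79.4), 3.6), (np.float64(78.8), 2.3), (np.float64(78.2), 2.8), (np.float64(77.6), 3.4), (np.float64(77.0), 2.8), (np.float64(76.4), 2.5), (np.float64(75.8), 3.2), (np.float64(75.2), 2.6), (np.float64(74.6), 3.7), (np.float64(74.0), 2.8), (np.float64(73.4), 2.7), (np.float64(72.8), 2.9), (np.float64(72.2), 3.2), (np.float64(71.6), 2.3), (np.float64(71.0), 2.8), (np.float64(70.4), 3.2), (np.float64(69.8), 4.0), (np.float64(69.2), 3.0), (np.float64(68.6), 4.6), (np.float64(68.4), 4.7), (np.float64(68.1), 4.9), (np.float64(67.9), 6.1), (np.float64(67.6), 7.6)] 45.775
[(np.float64(69.6), 2.5), (np.float64(71.6), 2.8), (np.float64(73.6), 2.4), (np.float64(75.6), 3.2), (np.float64(77.6), 2.4), (np.float64(79.6), 3.9), (np.float64(81.6), 4.2), (np.float64(83.6), 3.6), (np.float64(85.6), 3.5), (np.float64(87.6), 1.0), (np.float64(89.6), -0.3), (np.float64(91.6), 0.8), (np.float64(93.6), 0.6), (np.float64(95.6), -0.1)] 49.275
```

```bash
python3 - <<'E'
from h import *
ctrl.line_to(w(-50,0,150),velocity=.15); ctrl.line_to(w(-200,60,220),velocity=.25); ctrl.dwell(.5)
f=grab('top'); g=grab('scene'); print(ctrl.current_clock())
v=np.hstack([f['pixels'][130:280,220:390],g['pixels'][120:270,260:430]]); cv2.imwrite('pics/v6.png',cv2.resize(v[:,:,::-1],None,fx=2.3,fy=2.3))
E
```

```text
51.25
```

View pics/v6.png

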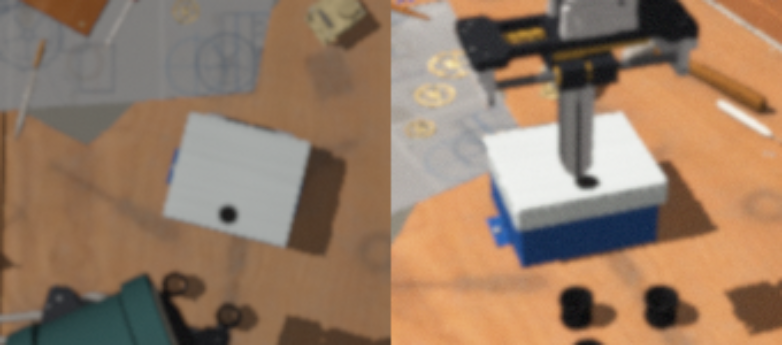

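The lid is shut and staying down by itself, with the pad at left-half position (214,228). The hand is clear of it.

```bash
python3 -c "
from h import *
print(ticket.hand_in())"
```

```text
the job is handed in; nothing more can be done
None
```

The loupe went into the rubber frame upright and centred, the lid latched and stayed shut on its own, and I handed the job in at about 51 s; the highest force I read on the lid was 9.3 N (limit 12 N), and the hand-in gave no verdict.

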